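# Line up three bearings against a sprung stop with a straightedge

### The arm

A 6-joint arm with a two-finger parallel gripper is mounted at the origin on a cart in front of the work surface, level with it; the furniture and walls round the work are solid. World frame = base frame: x ahead of the robot, y to its left, z up, the work surface at z = 0. Lengths are in m, angles in rad, forces in N, time in s.
With the tool pointing down it reaches from about 0.275 to 0.75 m from the base axis. Payload 10.2 kg.
Tool frame: the origin (TCP) lies on the centre line of the jaws, within the pads' length; the fingertips stand ctrl.finger_overhang ahead of it and the grasp point (between the pads) lies 6 mm ahead of it (ctrl.finger_overhang is the distance from the TCP to the fingertips, in m); z points along the fingers, y is the direction in which the jaws open and shut (so a half turn about z gives the same grasp; the last joint's range is limited). The gripper opens to 88 mm and grips with 3 to 60 N. Pads are 18 mm wide; open, the fingers measure 123 mm over their backs; the gripper's body (75 mm by 187 mm) begins 45 mm behind the grasp point.
Start: joints at [-1.477, 0.313, 1.498, -0, 1.331, -0.223], TCP at [0.164, -0.499, 0.264] pointing down, gripper open.
Joint ranges: [-2.94, 2.94], [-0.97, 2.17], [0.19, 2.56], [-1.23, 4.37], [0.02, 3.11], [-2.88, 2.88]. Speed limits (rad/s): [2.39, 2.39, 3.01, 3.14, 3.14, 3.14].

### API

Orientations are given as a rotation vector (axis times angle).
In Python, from station import ctrl, gripper_to, kinematics, telemetry, optics, job_done gives the robot as it stands. Calls block until the motion is done:
- ctrl.goto(position, orientation): joint-space move of the TCP to a pose.
- ctrl.servo_line(position, attitude=None, feed=0.15, stop_force=None): straight line of the TCP; attitude=None keeps the orientation; feed is the mean speed in m/s. With stop_force (N) it stops when the force on the tool has changed by that much, and returns True; else False.
- ctrl.set_joints(angles): joint-space move.
- gripper_to(opening, newtons=None): finger opening in m; newtons is the grip in N (None keeps the last); returns when the fingers have stopped.
- ctrl.wait(seconds).
- kinematics.ik(position, orientation): joint angles nearest the present ones, or None.
- telemetry.state(): the state.
- optics.snapshot(name): name is "scene" or "top" or "wrist"; returns the picture (400x640x3 uint8, red, green, blue); there is no depth.
- optics.camera_info(name): a dict with "fx", "fy", "cx", "cy" (pixels), "cam_to_world" (4x4, takes a point from camera to world coordinates). Camera axes: x right, y up, looking along -z (the intrinsics and any distortion apply to the point x, -y, -z); pixel columns grow to the right and rows downward; lengths in m; the calibration is good to about 2 mm. The wrist camera is an equidistant fisheye: a pixel r from the principal point sees the ray r / f radians off the axis. A picture is of the moment at which its call begins: read the wrist's pose just before it. camera_info takes no time and is no camera call; for the wrist camera it gives the pose at the moment of the call.
A pose or a line that the arm cannot do raises ctrl.MotionError and nothing moves.
- job_done(): hands the job in, once; it reports no verdict.
The state is a dict: "clock": time; "q": joint angles; "qvel": joint speeds; "joint_efforts": joint torques, N m; "eef_pos": TCP position; "ee_rot": TCP orientation; "wrist_force": force on the tool from outside, world axes, zero at the start; "ft_torque": the same for the moment, N m; "grip_width": finger opening in m.
Only numpy, scipy, OpenCV 4.12 (cv2) and the standard library are available. Lean on these libraries where they do the work, as an engineer would, in place of code of your own. Each camera call takes 0.05 s, during which the arm holds its last target.

### The job

Pick up the straightedge by its upright grip and sweep the three loose bearings together, as one row, up against the stop plate; press the row home firmly but gently, with about 10 N beyond what sliding them takes and never more than 20 N, until all three bear on the plate at the same time. Then draw the straightedge back and set it down flat on the bench, at least 3 cm clear of the row, leaving all three bearings touching the plate. Move the bearings only with the straightedge, keep them lying flat, and leave everything else on the bench where it is.

Things in the scene. Friction and masses are not known exactly. Their poses are not given: they have to be found in the camera images.
- fence: low steel angle, 270 mm long, screwed to the bench (cannot move); two studs through it carry a smooth straight steel stop plate (270 mm long, 8 mm thick, top 28 mm above the bench), always parallel to it. x runs along the plate, z up; the plate's face looks to -y, towards the bearings and the straightedge. Origin mid-length, at bench level, in the plane of that face when the plate is set fully back
- plate_back (a point): middle of the stop plate's face when set fully back (14.5 mm above the fence's origin). The plate is clamped 0 to 25 mm further forward (the fence's -y), differently each time; this setting is NOT measured and this point does not follow it: find the plate by touch or by eye. The plate is sprung: it yields 1 mm per 8 N, up to 10 mm
- bearing_a: one of three alike sealed ball bearings, steel ring 62 mm across, 16 mm high, bore 30 mm, about 0.2 kg, lying flat and loose on the bench in front of the stop plate; origin at the centre of its underside, z up; the three together drag with 2 to 8 N when slid over the bench
- bearing_b: one of three alike sealed ball bearings, steel ring 62 mm across, 16 mm high, bore 30 mm, about 0.2 kg, lying flat and loose on the bench in front of the stop plate; origin at the centre of its underside, z up; the three together drag with 2 to 8 N when slid over the bench
- bearing_c: one of three alike sealed ball bearings, steel ring 62 mm across, 16 mm high, bore 30 mm, about 0.2 kg, lying flat and loose on the bench in front of the stop plate; origin at the centre of its underside, z up; the three together drag with 2 to 8 N when slid over the bench
- straightedge: the loose straightedge: straight aluminium bar 240 mm long (its x), 30 mm deep (its y, so its two pushing faces are at y = +15 and -15 mm; either may push) and 20 mm high, with an upright black plastic grip on the middle, about 0.35 kg. Starts on the bench, grip up, with its long side roughly along the stop plate's. Origin at the centre of its underside, z up
- straightedge_grip (a point): centre of the straightedge's upright black grip, 47 mm above the straightedge's underside and straight over its origin; the grip is 60 mm long (along the bar), 16 mm thick (across the bar, to be gripped this way) and spans heights of 22 to 72 mm above the underside
- oil_seal: bystander, leave alone: black rubber ring seal, 50 mm across, 9 mm high; origin at the centre of its underside
- marker: bystander, leave alone: felt marker 136 mm long, 16 mm thick; origin at the centre of its underside
- gear_wheel: bystander, leave alone: upright shaft with a brass-coloured gear wheel, 79 mm across, 97 mm high; origin at the centre of its underside
- housing: bystander, leave alone: grey cast housing 60x91 mm, 84 mm high; origin at the centre of its underside
- tape_roll: bystander, leave alone: roll of tape 98 mm across, 24 mm high, lying flat; origin at the centre of its underside
- worm: bystander, leave alone: steel worm shaft 120 mm long, 24 mm thick; origin at the centre of its underside
Not all that is in view belongs to the job. Leave any turquoise look-alike of the bearing_b alone.

How it is judged:
On the way, in this order (a step that is already met when the one before it is completed fails the run):
1. the straightedge is lifted clear of the bench by the fingers (height (world z) of straightedge above 0.01 m and contact force between the fingers and straightedge above 1 N), for 0.1 s.
2. the held straightedge presses all three bearings at once against the stop plate (each with more than 0.3 N, more than 5 N in all) (contact force between each of bearing_a, bearing_b, bearing_c and fence above 0.3 N and contact force between each of bearing_a, bearing_b, bearing_c and straightedge above 0.3 N and contact force between fence and anything else above 5 N and contact force between the fingers and straightedge above 1 N), for 0.2 s.
At the end, for the whole second after the job is handed in: all three bearings lie flat and still on the bench in front of the stop plate, each touching it (contact force above 0.05 N); the straightedge lies flat, grip up, still on the bench its bar 15 mm or more clear of the row (contact force between each of bearing_a, bearing_b, bearing_c and fence above 0.05 N and y of bearing_a in the frame of fence between -0.062 and -0.026 m and x of bearing_a in the frame of fence between -0.13 and 0.13 m and height (world z) of each of bearing_a, bearing_b, bearing_c, straightedge below 0.004 m and angle between each of bearing_a, bearing_b, bearing_c, straightedge's own z axis and vertical below 0.05 rad and linear speed of each of bearing_a, bearing_b, bearing_c, straightedge below 0.01 m/s and y of bearing_b in the frame of fence between -0.062 and -0.026 m and x of bearing_b in the frame of fence between -0.13 and 0.13 m and y of bearing_c in the frame of fence between -0.062 and -0.026 m and x of bearing_c in the frame of fence between -0.13 and 0.13 m and height (world z) of straightedge_grip above 0.02 m and (y of bearing_a in the frame of straightedge above 0.061 m or y of bearing_a in the frame of straightedge below -0.061 m) and (y of bearing_b in the frame of straightedge above 0.061 m or y of bearing_b in the frame of straightedge below -0.061 m) and (y of bearing_c in the frame of straightedge above 0.061 m or y of bearing_c in the frame of straightedge below -0.061 m)).
It fails at once if the stop is pressed with more than 20 N (contact force between fence and anything else above 20 N).
It fails at once if the gripper or arm touches a bearing (contact force between any of the fingers, the arm and bearing_a above 0.5 N or contact force between any of the fingers, the arm and bearing_b above 0.5 N or contact force between any of the fingers, the arm and bearing_c above 0.5 N).
It fails at once if a bearing is tipped up or lifted (angle between any of bearing_a, bearing_b, bearing_c's own z axis and vertical above 0.2 rad or height (world z) of any of bearing_a, bearing_b, bearing_c above 0.01 m).
It fails at once if a bystander is shifted by more than 15 mm (distance of any of oil_seal, marker, gear_wheel, housing, tape_roll, worm from where it was at the start of the episode above 0.015 m).
It also fails if it takes over 67 s, if anything falls off the work surface, if the arm or the gripper's body presses on something with over 40 N, if the wrist force passes 120 N, or if a joint passes its speed limit or range.

## Working session

There is one attempt and no reset: what is moved stays moved. The work goes in short steps, each a Python script; the robot and the scene stay as the last script left them, time stands still between calls to the robot, and variables do not carry over. Pictures are saved under pics/ and viewed, and the job is handed in when it is done.

```bash
ls; mkdir -p pics; python3 - <<'E'
from station import ctrl,telemetry,optics
import cv2
print(telemetry.state(), ctrl.finger_overhang)
for n in("scene","top","wrist"):
    i=optics.camera_info(n); print(n,i)
    cv2.imwrite(f"pics/{n}0.png",optics.snapshot(n)[:,:,::-1])
E
```

```text
pics
{'clock': 0.0, 'q': array([-1.47740474e+00,  3.13469148e-01,  1.49840578e+00, -1.97317980e-05,
        1.33100601e+00, -2.23444737e-01]), 'qvel': array([ 1.28857581e-03, -1.69817464e-03, -1.97004961e-05,  7.39059410e-04,
       -7.84142282e-04,  6.15244060e-04]), 'joint_efforts': array([-2.12625615e-03, -4.02214158e+01, -2.52272755e+01,  6.93895575e-02,
        3.53017158e-02, -8.51089908e-05]), 'eef_pos': array([ 0.16351224, -0.49867043,  0.26316304]), 'ee_rot': array([-3.10098198e+00, -4.95410548e-01, -1.01415507e-04]), 'wrist_force': array([0.60111795, 0.3892262 , 0.19938421]), 'ft_torque': array([ 0.01678417,  0.00146916, -0.05371012]), 'grip_width': 0.08799214928337414} 0.025
scene {'fx': 501.5483000294906, 'fy': 501.5483000294906, 'cx': 307.5138017580253, 'cy': 195.83398396530134, 'cam_to_world': array([[ 0.35074832,  0.73213181, -0.58391663, -0.52798949],
       [-0.93626455,  0.26110197, -0.23502013, -0.36419418],
       [-0.01960393,  0.62913335,  0.77705013,  1.46102741],
       [ 0.        ,  0.        ,  0.        ,  1.        ]])}
top {'fx': 465.8108764326075, 'fy': 465.8108764326075, 'cx': 315.0079405962968, 'cy': 210.0942359168073, 'cam_to_world': array([[ 0.01056011,  0.97783882, -0.20909261,  0.22666963],
       [-0.99993141,  0.00926719, -0.00716225,  0.04521876],
       [-0.00506582,  0.2091539 ,  0.97786962,  1.56548542],
       [ 0.        ,  0.        ,  0.        ,  1.        ]])}
wrist {'fx': 309.70691628693146, 'fy': 309.70691628693146, 'cx': 316.80039532746196, 'cy': 194.32407769048078, 'cam_to_world': array([[ 0.31191029,  0.91447552,  0.25777218,  0.22839052],
       [-0.95011086,  0.30054077,  0.08345421, -0.47754186],
       [-0.00115422, -0.27094238,  0.96259488,  0.38381782],
       [ 0.        ,  0.        ,  0.        ,  1.        ]])}
```

View pics/top0.png

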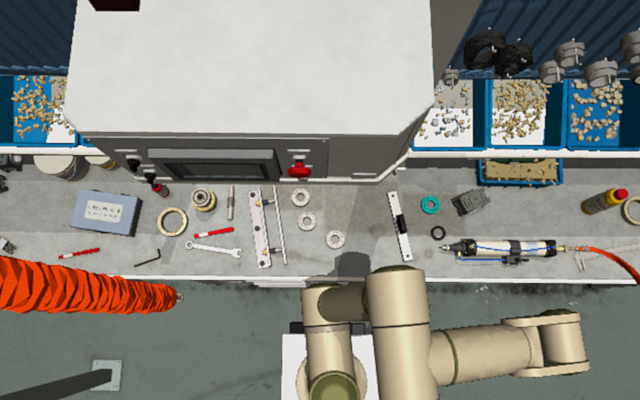

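View pics/scene0.png

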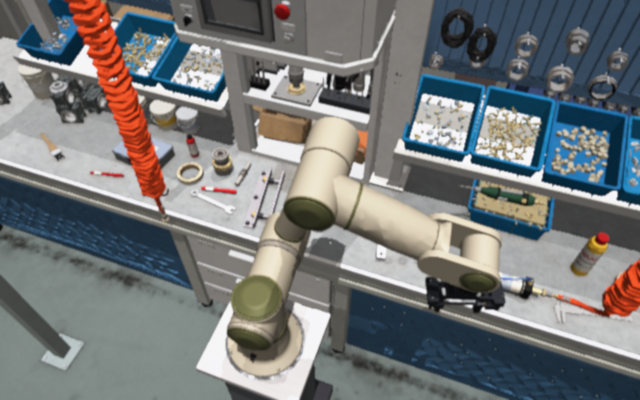

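View pics/wrist0.png

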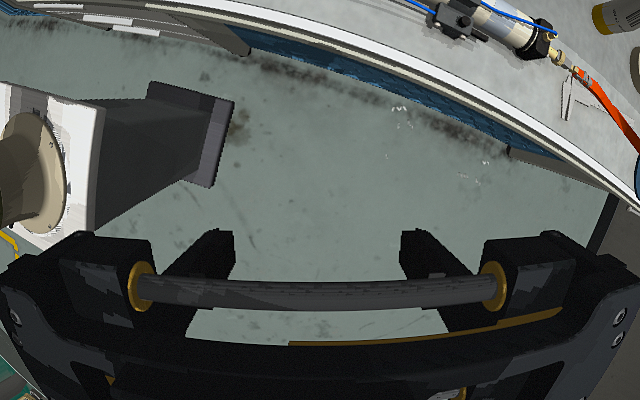

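```bash
cat > h.py <<'E'
from station import ctrl,gripper_to,kinematics,telemetry,optics,job_done
import cv2,numpy as np
from scipy.spatial.transform import Rotation as R
def ray(n,u,v,info=None):
    i=info or optics.camera_info(n); T=i["cam_to_world"]
    x=(u-i["cx"])/i["fx"]; y=(v-i["cy"])/i["fy"]
    if n=="wrist":
        r=np.hypot(x,y); s=np.sin(r)/r if r>1e-9 else 1
        d=np.array([x*s,-y*s,-np.cos(r)])
    else: d=np.array([x,-y,-1.])
    return T[:3,3],T[:3,:3]@d
def px2w(n,u,v,z,info=None):
    o,d=ray(n,u,v,info); return o+d*(z-o[2])/d[2]
E
python3 - <<'E'
from h import *
im=cv2.imread("pics/top0.png")
c=im[170:280,150:470]
cv2.imwrite("pics/topz.png",cv2.resize(c,None,fx=2.5,fy=2.5,interpolation=cv2.INTER_CUBIC))
for nm,u,v,z in [("b1",300,197,.016),("b2",307,220,.016),("b3",336,239,.016),("se top",392,193,.02),("se bot",408,260,.02),("grip",401,225,.072),("fence1",257,186,.03),("f2",262,267,.03),("p1",276,186,.028),("p2",285,264,.028),("edge",400,277,0),("back",400,182,0)]:
    print(nm,px2w("top",u,v,z).round(3))
E
```

```text
b1 [0.603 0.108 0.016]
b2 [0.523 0.083 0.016]
b3 [ 0.459 -0.015  0.016]
se top [ 0.619 -0.206  0.02 ]
se bot [ 0.391 -0.253  0.02 ]
grip [ 0.499 -0.224  0.072]
fence1 [0.637 0.255 0.03 ]
f2 [0.362 0.229 0.03 ]
p1 [0.638 0.191 0.028]
p2 [0.373 0.153 0.028]
edge [ 0.336 -0.229  0.   ]
back [ 0.664 -0.238  0.   ]
```

View pics/topz.png

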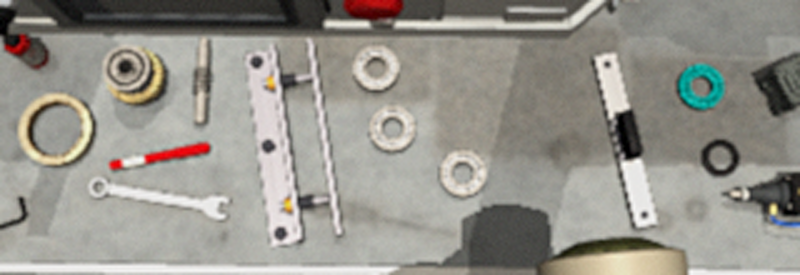

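```bash
cat >> h.py <<'E'
def att(yaw,flip=1):
    # tool y along s*( -sin yaw, cos yaw ); yaw = angle of bar x axis from world x
    y=flip*np.array([-np.sin(yaw),np.cos(yaw),0]); z=np.array([0,0,-1.]); x=np.cross(y,z)
    return R.from_matrix(np.c_[x,y,z]).as_rotvec()
E
python3 - <<'E'
from h import *
print(R.from_rotvec(telemetry.state()["ee_rot"]).as_matrix().round(2))
for p,yaw in [((.5,0,.3),.15),((.5,-.224,.15),.2),((.49,.09,.055),.14)]:
  for f in (1,-1):
    print(p,f,kinematics.ik(np.array(p),att(yaw,f)))
ctrl.goto(np.array([.48,-.03,.33]),att(.15,1) if 1 else 0)
ctrl.wait(.3)
s=telemetry.state(); print(s["clock"],s["eef_pos"],s["q"],s["wrist_force"])
i=optics.camera_info("wrist"); im=optics.snapshot("wrist"); np.save("w1.npy",i,allow_pickle=True)
cv2.imwrite("pics/w1.png",im[:,:,::-1])
cv2.imwrite("pics/top1.png",optics.snapshot("top")[:,:,::-1])
print(i)
E
```

```text
[[ 0.95  0.31 -0.  ]
 [ 0.31 -0.95  0.  ]
 [ 0.   -0.   -1.  ]]
(0.5, 0, 0.3) 1 [-2.34750155e-01  2.32368352e-01  1.50801836e+00 -4.44089210e-16
  1.40120595e+00 -1.95554648e+00]
(0.5, 0, 0.3) -1 [-2.34750155e-01  2.32368352e-01  1.50801836e+00 -4.44089210e-16
  1.40120595e+00  1.18604617e+00]
(0.5, -0.224, 0.15) 1 [-0.63508835  0.47592705  1.57606621  0.          1.0895994  -2.40588468]
(0.5, -0.224, 0.15) -1 [-0.63508835  0.47592705  1.57606621  0.          1.0895994   0.73570798]
(0.49, 0.09, 0.055) 1 [-5.39670660e-02  5.32040345e-01  1.79701097e+00 -4.44089210e-16
  8.12541341e-01 -1.76476339e+00]
(0.49, 0.09, 0.055) -1 [-5.39670660e-02  5.32040345e-01  1.79701097e+00 -4.44089210e-16
  8.12541341e-01  1.37682926e+00]
2.5 [ 0.47999621 -0.03027439  0.32996373] [-3.07217718e-01  1.72999092e-01  1.50372961e+00 -1.04119946e-05
  1.46496226e+00 -2.02736093e+00] [-0.20219211  0.192951    0.38205059]
{'fx': 309.70691628693146, 'fy': 309.70691628693146, 'cx': 316.80039532746196, 'cy': 194.32407769048078, 'cam_to_world': array([[-1.49219914e-01, -9.51437880e-01, -2.69257083e-01,
         4.09439819e-01],
       [ 9.88804012e-01, -1.43523469e-01, -4.08367521e-02,
        -4.11287546e-02],
       [ 2.08922350e-04, -2.72336141e-01,  9.62202153e-01,
         4.50520349e-01],
       [ 0.00000000e+00,  0.00000000e+00,  0.00000000e+00,
         1.00000000e+00]])}
```

View pics/w1.png

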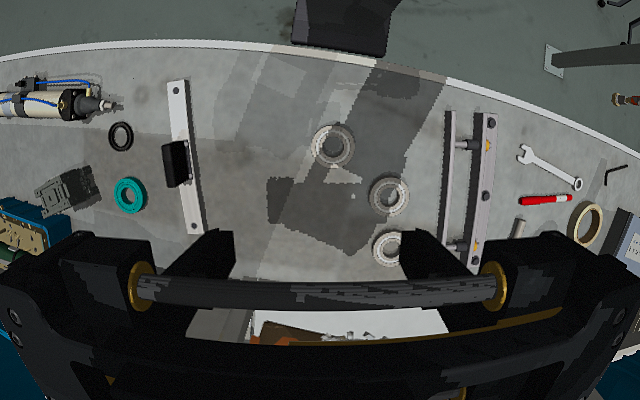

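```bash
python3 - <<'E'
from h import *
im=cv2.imread("pics/w1.png")
a=cv2.resize(im[75:245,145:225],None,fx=3.5,fy=3.5,interpolation=cv2.INTER_NEAREST)
b=cv2.resize(im[95:265,420:505],None,fx=3.5,fy=3.5,interpolation=cv2.INTER_NEAREST)
cv2.imwrite("pics/wz.png",np.hstack([a,b]))
E
```

```text
(no output)
```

View pics/wz.png

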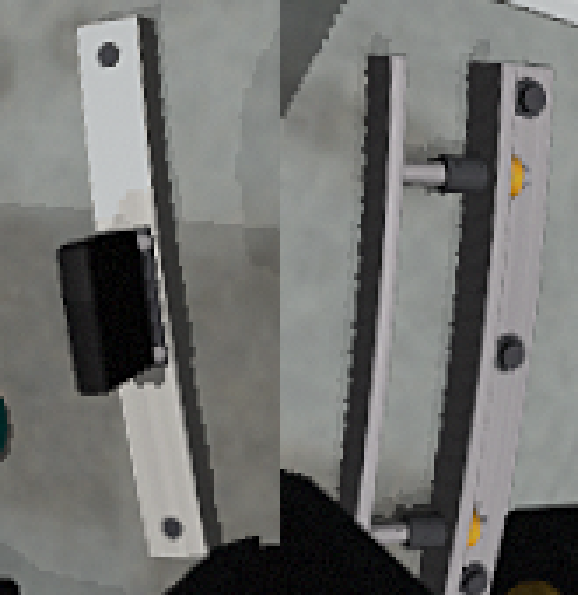

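View pics/top1.png

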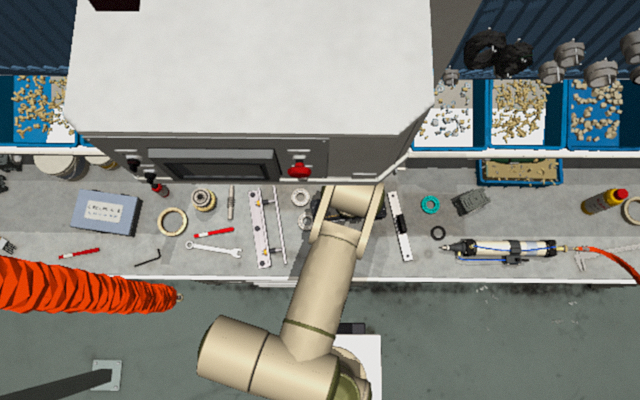

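```bash
python3 - <<'E'
from h import *
im=cv2.imread("pics/w1.png"); hsv=cv2.cvtColor(im,cv2.COLOR_BGR2HSV); V=cv2.cvtColor(im,cv2.COLOR_BGR2GRAY).astype(int)
i=np.load("w1.npy",allow_pickle=True).item()
def fit(pts):
    pts=np.array(pts)[:,:2]; 
    for _ in range(3):
        vx,vy,x,y=cv2.fitLine(pts.astype(np.float32),cv2.DIST_HUBER,0,.001,.001).ravel()
        if vx<0: vx,vy=-vx,-vy
        r=(pts-[x,y])@[-vy,vx]; pts=pts[abs(r)<max(.0015,2*r.std())]
    return np.array([x,y]),np.arctan2(vy,vx),r.std(),len(pts)
# bar right edge: strong light->dark transition, per row ; left edge bg->white
Rr=[];L=[]
for v in list(range(82,138))+list(range(188,230)):
    row=V[v,160:215]; g=np.diff(row)
    k=np.argmin(g); Rr.append(px2w("wrist",160+k+.5,v,.02,i))
    k=np.argmax(g[:k]); L.append(px2w("wrist",160+k+.5,v,.02,i))
for n,e in(("R",Rr),("L",L)):
    p,a,s,c=fit(e); print("bar",n,p,np.degrees(a),s,c, "y at x=.5",p[1]+(.5-p[0])*np.tan(a))
for u,v in((175.9,90.4),(194.4,225.6)): print("hole",px2w("wrist",u,v,.02,i))
P=[];F=[]
for v in range(112,242):
    row=V[v,435:470]; g=np.diff(row); k=np.argmax(g); P.append(px2w("wrist",435+k+.5,v,.028,i))
    row=V[v,465:500]; g=np.diff(row); k=np.argmax(g); F.append(px2w("wrist",465+k+.5,v,.025,i))
for n,e in(("plate",P),("fence",F)):
    p,a,s,c=fit(e); print(n,p,np.degrees(a),s,c,"y at x=.5",p[1]+(.5-p[0])*np.tan(a))
for z,(u,v) in ((.028,(445.5,111)),(.02,(167.5,82)),(.02,(184,80))): print(px2w("wrist",u,v,z,i))
# bearings
m=V*0
for u,v in((333,146),(390,197),(387,249)): print("b",px2w("wrist",u,v,.016,i))
print("top seals",px2w("wrist",120,136,.009,i),px2w("wrist",130,195,.016,i))
cv2.imwrite("pics/bz.png",cv2.resize(im[115:275,295:425],None,fx=4,fy=3.7))
t=cv2.imread("pics/top0.png")
for u,v in((150+375/2.5,170+67/2.5),(150+392/2.5,170+129/2.5),(150+463/2.5,170+173/2.5)): print("tb",px2w("top",u,v,.016))
print("top holes",px2w("top",150+607/2.5,170+65/2.5,.02),px2w("top",150+644/2.5,170+216/2.5,.02))
E
```

```text
bar R [ 0.49573418 -0.21620528] 12.092976 0.000593956697269036 97 y at x=.5 -0.21529132
bar L [ 0.49793473 -0.24579759] 12.075616 0.000613668338877023 85 y at x=.5 -0.24535576
hole [ 0.40425437 -0.25056264  0.02      ]
hole [ 0.6094517  -0.20621217  0.02      ]
plate [0.4728641  0.16576667] 9.77324 0.0005937507381544376 130 y at x=.5 0.17044081
fence [0.46692926 0.22157888] 9.946872 0.0005818013987011253 126 y at x=.5 0.22737853
[0.37800225 0.14005974 0.028     ]
[ 0.39235513 -0.26656839  0.02      ]
[ 0.38816598 -0.23915115  0.02      ]
b [ 0.45767525 -0.01067957  0.016     ]
b [0.51886448 0.08575782 0.016     ]
b [0.60330805 0.10045694 0.016     ]
top seals [ 0.48279014 -0.35668884  0.009     ] [ 0.57861228 -0.33024786  0.016     ]
tb [0.60403611 0.10843235 0.016     ]
tb [0.51790898 0.08392315 0.016     ]
tb [ 0.45874431 -0.01225161  0.016     ]
top holes [ 0.60882322 -0.20836471  0.02      ] [ 0.40289144 -0.25241903  0.02      ]
```

View pics/bz.png

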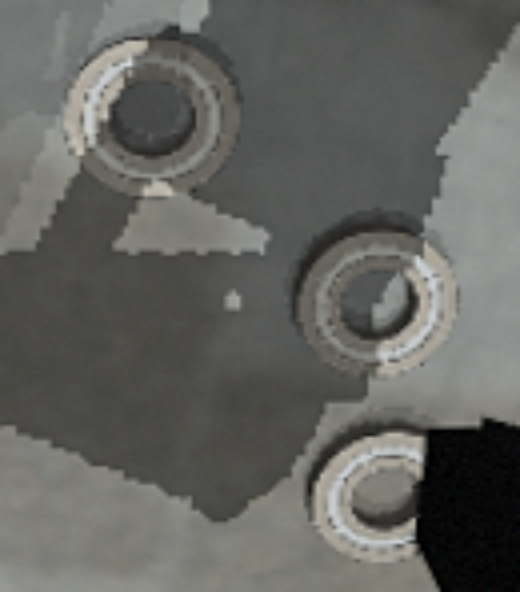

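```bash
python3 - <<'E'
from h import *
def tri(a,b):
    o1,d1=ray("top",*a);o2,d2=ray("scene",*b)
    t=np.linalg.lstsq(np.c_[d1,-d2],o2-o1,rcond=None)[0]
    return o1+d1*t[0],o2+d2*t[1]
print(tri((300,170),(282,12)))
print(tri((379,181),(340,63)))
im=cv2.imread("pics/scene0.png"); cv2.imwrite("pics/sz.png",cv2.resize(im[0:250,150:450],None,fx=2.4,fy=2.4))
E
```

```text
(array([0.45392714, 0.07638932, 0.82091127]), array([0.45193597, 0.08013032, 0.82046014]))
(array([ 0.46878603, -0.07032893,  0.70485236]), array([ 0.46459626, -0.06224344,  0.70258813]))
```

View pics/sz.png

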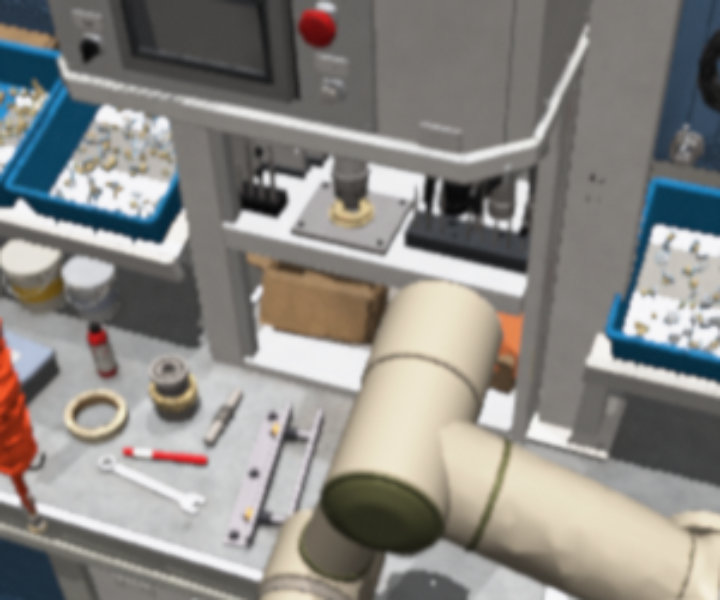

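```bash
python3 - <<'E'
from h import *
a=att(np.radians(12.1)); c=np.array([.5063,-.2295])
ctrl.goto(np.r_[c,.16],a)
ctrl.servo_line(np.r_[c,.056],feed=.1)
ctrl.wait(.2)
i=optics.camera_info("wrist"); cv2.imwrite("pics/w2.png",optics.snapshot("wrist")[:,:,::-1])
gripper_to(0.0,40)
ctrl.wait(.2)
s=telemetry.state(); print(s["clock"],s["grip_width"],s["eef_pos"],s["wrist_force"],s["ft_torque"])
ctrl.servo_line(np.r_[c,.081],feed=.06)
ctrl.wait(.5)
s=telemetry.state(); print(s["clock"],s["grip_width"],s["eef_pos"],s["wrist_force"],s["ft_torque"])
cv2.imwrite("pics/w3.png",optics.snapshot("wrist")[:,:,::-1])
E
```

```text
6.35 0.015537533239573537 [ 0.50632156 -0.2295234   0.05598965] [ 0.46942612 -0.69626816 -0.33569062] [-0.05348746 -0.15984701 -0.01227081]
7.4167 0.015644573289858292 [ 0.50626524 -0.22949834  0.08091489] [-0.01967419  1.02328385 -3.46227576] [ 0.0128131  -0.12656576  0.01265595]
```

View pics/w3.png

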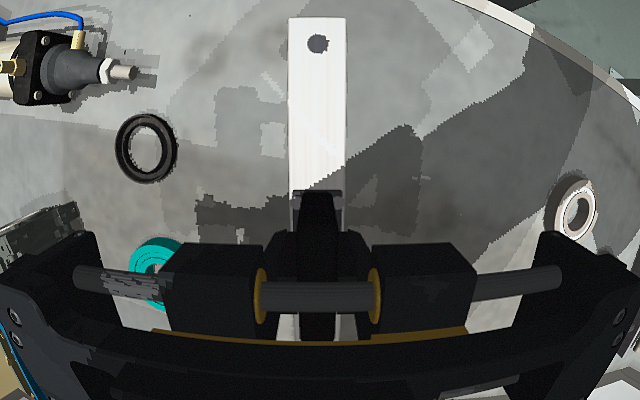

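```bash
cat >> h.py <<'E'
TH=np.radians(9.87); D=np.array([np.cos(TH),np.sin(TH)]); N=np.array([-D[1],D[0]])
def W(s,n,z): return np.r_[s*D+n*N,z]
def rd():
    s=telemetry.state(); f=s["wrist_force"]; p=s["eef_pos"]
    return s["clock"],(p[:2]@D).round(4),(p[:2]@N).round(4),p[2].round(4),"Fn",(f[:2]@N).round(2),"Fs",(f[:2]@D).round(2),"Fz",f[2].round(2),"Tz",s["ft_torque"][2].round(3)
E
python3 - <<'E'
from h import *
ctrl.goto(W(.531,-.175,.085),att(TH))
ctrl.servo_line(W(.531,-.175,.059),feed=.08)
ctrl.wait(.4); print(rd())
i=optics.camera_info("wrist"); np.save("w4.npy",i,allow_pickle=True)
cv2.imwrite("pics/w4.png",optics.snapshot("wrist")[:,:,::-1])
E
```

```text
(9.0083, np.float64(0.5311), np.float64(-0.175), np.float64(0.0592), 'Fn', np.float64(-0.73), 'Fs', np.float64(-0.02), 'Fz', np.float64(-3.74), 'Tz', np.float64(-0.03))
```

View pics/w4.png

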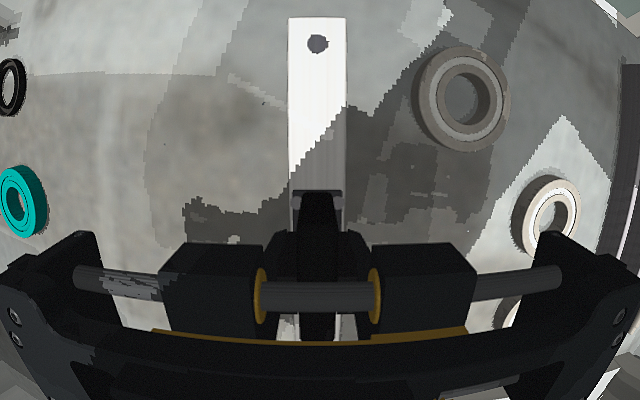

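```bash
python3 - <<'E'
from h import *
for n in(-.12,-.06,-.03,-.012):
    print(ctrl.servo_line(W(.531,n,.059),feed=.045,stop_force=11),rd())
ctrl.wait(.2);print(rd())
i=optics.camera_info("wrist"); np.save("w5.npy",i,allow_pickle=True)
cv2.imwrite("pics/w5.png",optics.snapshot("wrist")[:,:,::-1])
cv2.imwrite("pics/top5.png",cv2.resize(optics.snapshot("top")[170:280,230:370,::-1],None,fx=5,fy=5))
E
```

```text
False (10.4333, np.float64(0.531), np.float64(-0.1201), np.float64(0.059), 'Fn', np.float64(0.81), 'Fs', np.float64(0.71), 'Fz', np.float64(-4.37), 'Tz', np.float64(0.071))
False (11.9167, np.float64(0.531), np.float64(-0.0601), np.float64(0.059), 'Fn', np.float64(0.99), 'Fs', np.float64(0.07), 'Fz', np.float64(-4.1), 'Tz', np.float64(0.027))
False (12.7333, np.float64(0.5309), np.float64(-0.0298), np.float64(0.0589), 'Fn', np.float64(-0.25), 'Fs', np.float64(0.18), 'Fz', np.float64(-4.5), 'Tz', np.float64(0.05))
False (13.2833, np.float64(0.5309), np.float64(-0.0116), np.float64(0.059), 'Fn', np.float64(-0.48), 'Fs', np.float64(-1.01), 'Fz', np.float64(-3.78), 'Tz', np.float64(0.001))
(13.4833, np.float64(0.531), np.float64(-0.012), np.float64(0.059), 'Fn', np.float64(-0.41), 'Fs', np.float64(0.51), 'Fz', np.float64(-3.99), 'Tz', np.float64(0.026))
```

View pics/w5.png

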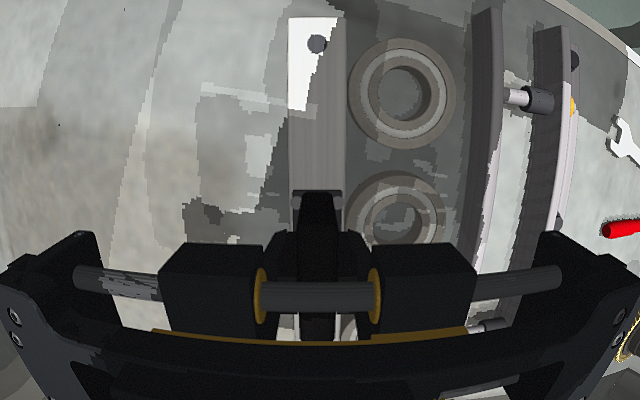

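View pics/top5.png

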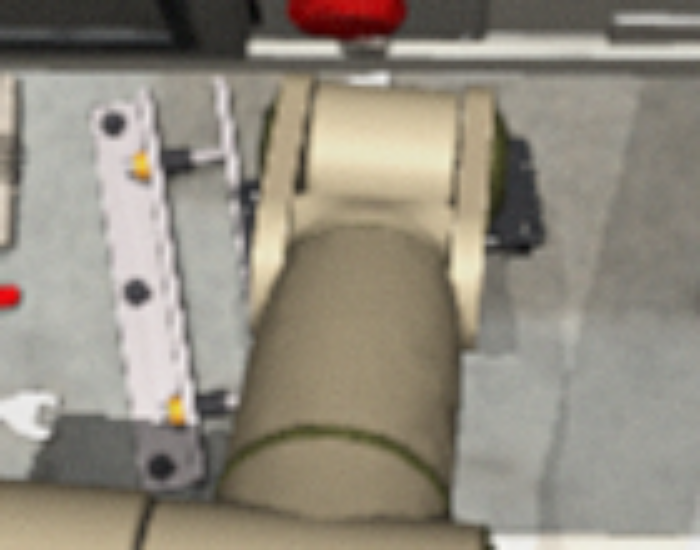

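```bash
python3 - <<'E'
from h import *
im=cv2.imread("pics/w5.png"); V=cv2.cvtColor(im,cv2.COLOR_BGR2GRAY).astype(int)
cv2.imwrite("pics/w5z.png",cv2.resize(im[0:260,270:520],None,fx=2.3,fy=2.3,interpolation=cv2.INTER_NEAREST))
for v in(30,100,160,200,240): print(v,V[v,465:512])
for v in(60,130,180): print(v,V[v,335:356])
E
```

```text
30 [102  91  72  75  74  75  68  50  50  48  48  51  52  50  52  53  51  53
  50  53  52  51  55  53  54  48  61  81  89  98  98  98  97  96  95  93
  90  86 114 107 110 108 111 109 111 109 108]
100 [ 71  71  73  72  72  73  71  54  54  51  51  56  53  54  52  55  52  53
  53  56  56  56  54  57  57  52  56  76  89  98 102 103 102 104 101 100
  99  97  80  74  76  70  69 119 167 163 166]
160 [ 78  79  82  72  50  54  57  55  55  56  56  59  55  55  58  56  55  57
  57  57  56  53  55  78  89  89 156 207 200 197 193 187 186 164 184 201
 197 198 195 194 196 194 194 194 196 196 196]
200 [ 50  54  56  56  56  56  57  58  54  57  56  55  56  57  56  58  52  46
 123 170 192 203 198 200 196 193 185 189 162 190 207 203 201 199 199 198
 197 196 197 197 199 198 196 193 193 191 188]
240 [ 59  59  56  55  58  57  56  55  56  55  55  70  92  99 102  92 198 204
 194 188 185 172 187 204 204 201 202 203 202 204 201 200 202 200 201 199
 202 202 202 200 200 202 201 204 191 183 186]
60 [116 117 119 122 121 120 121 119 118 116 103  91  78  78  78  77  78  77
  77  78  78]
130 [116 119 120 123 123 122 120 119 118 110 106  79  75  80  82  84  80  81
  80  80  79]
180 [114 117 118 117 119 119 118 117 109 105  84  73  78  78  78  76  79  78
  77  78  78]
```

View pics/w5z.png

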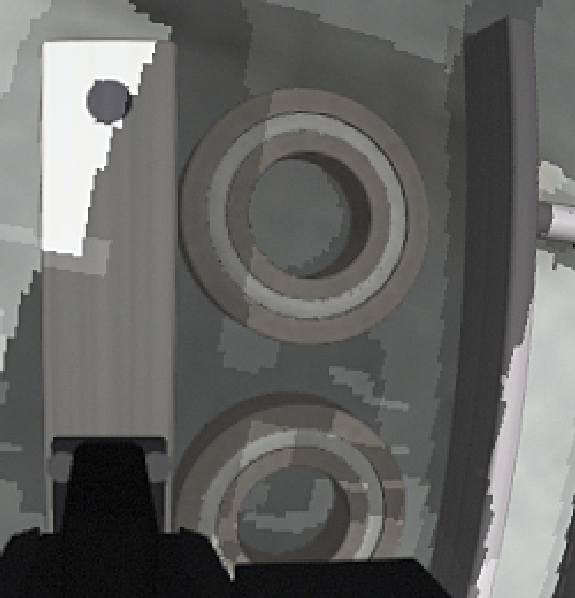

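```bash
python3 - <<'E'
from h import *
im=cv2.imread("pics/w5.png"); V=cv2.cvtColor(im,cv2.COLOR_BGR2GRAY).astype(int)
i=np.load("w5.npy",allow_pickle=True).item()
P=[];B=[];L=[]
for v in range(14,245):
    for u in range(478,505):
        if V[v,u]>67 and V[v,u+1]>67: break
    k=u-.5; P.append(px2w("wrist",k,v,.028,i))
for v in range(25,185):
    g=np.diff(V[v,335:356]); k=np.argmin(g[:]); B.append(px2w("wrist",335+k+.5,v,.023,i))
def fit(p):
    p=np.array(p)[:,:2]
    for _ in range(4):
        vx,vy,x,y=cv2.fitLine(p.astype(np.float32),cv2.DIST_HUBER,0,.001,.001).ravel()
        if vx<0:vx,vy=-vx,-vy
        r=(p-[x,y])@[-vy,vx]; p=p[abs(r)<max(.001,2*r.std())]
    return np.degrees(np.arctan2(vy,vx)),r.std(),len(p),np.array([x,y])@N
print("plate",fit(P)); print("bar",fit(B))
E
```

```text
plate (np.float32(9.767731), np.float64(0.0002540686087492988), 225, np.float64(0.08190256654321523))
bar (np.float32(9.727765), np.float64(0.00029622760489370276), 153, np.float64(0.00225196050972253))
```

```bash
cat >> h.py <<'E'
def avg(k=12):
    F=[];T=[]
    for _ in range(k):
        ctrl.wait(.02); s=telemetry.state(); F.append(s["wrist_force"]);T.append(s["ft_torque"])
    f=np.mean(F,0); p=s["eef_pos"]
    return f[:2]@N, f[:2]@D, f[2], np.mean(T,0)[2], p[:2]@N, s["clock"]
E
python3 - <<'E'
from h import *
print(np.round(avg(),3))
print(ctrl.servo_line(W(.531,.003,.059),feed=.02,stop_force=9)); print(np.round(avg(),3))
n=.003
for k in range(14):
    n+=.0005
    st=ctrl.servo_line(W(.531,n,.059),feed=.01,stop_force=9)
    a=avg(10); print(st,round(n,4),np.round(a,3))
    if st or abs(a[0])>5: break
E
```

```text
[ 1.5000e-01 -6.6000e-02 -3.8190e+00 -6.0000e-03 -1.2000e-02  1.3783e+01]
False
[ 1.0400e-01  5.3900e-01 -3.5130e+00  1.0000e-03  3.0000e-03  1.4883e+01]
False 0.0035 [-1.710e+00 -3.460e-01 -3.897e+00 -1.200e-02  3.000e-03  1.530e+01]
False 0.004 [-2.7380e+00 -1.9400e-01 -4.2990e+00 -2.1000e-02  4.0000e-03  1.5717e+01]
False 0.0045 [-2.3520e+00  1.2400e-01 -4.2900e+00  8.0000e-03  5.0000e-03  1.6133e+01]
False 0.005 [-1.920e+00  9.700e-02 -4.491e+00 -3.000e-02  5.000e-03  1.655e+01]
False 0.0055 [-1.9370e+00  6.3000e-02 -4.2240e+00 -7.0000e-03  6.0000e-03  1.6967e+01]
False 0.006 [-2.1310e+00 -1.0600e-01 -4.3810e+00  5.0000e-03  6.0000e-03  1.7383e+01]
False 0.0065 [-3.523e+00  9.400e-02 -4.496e+00 -1.300e-02  6.000e-03  1.780e+01]
False 0.007 [-5.4950e+00 -1.0700e-01 -4.3970e+00 -2.2000e-02  7.0000e-03  1.8217e+01]
```

```bash
python3 - <<'E'
from h import *
n=.007
for k in range(10):
    n+=.0004
    st=ctrl.servo_line(W(.531,n,.059),feed=.008)
    a=avg(10); print(st,round(n,4),np.round(a,3))
    if a[0]<-11.7: break
i=optics.camera_info("wrist"); np.save("w6.npy",i,allow_pickle=True)
cv2.imwrite("pics/w6.png",optics.snapshot("wrist")[:,:,::-1])
E
```

```text
False 0.0074 [-6.4180e+00 -9.6000e-02 -4.6170e+00 -1.8000e-02  7.0000e-03  1.8633e+01]
False 0.0078 [-7.723e+00  9.100e-02 -4.803e+00 -2.300e-02  7.000e-03  1.905e+01]
False 0.0082 [-9.3710e+00 -1.2700e-01 -4.6940e+00 -2.8000e-02  7.0000e-03  1.9467e+01]
False 0.0086 [-1.0307e+01 -2.5900e-01 -4.5490e+00 -1.5000e-02  8.0000e-03  1.9883e+01]
False 0.009 [-1.1136e+01  5.4000e-02 -5.0450e+00 -2.5000e-02  8.0000e-03  2.0300e+01]
False 0.0094 [-1.2079e+01  7.6000e-02 -4.9950e+00 -3.0000e-02  8.0000e-03  2.0717e+01]
```

View pics/w6.png

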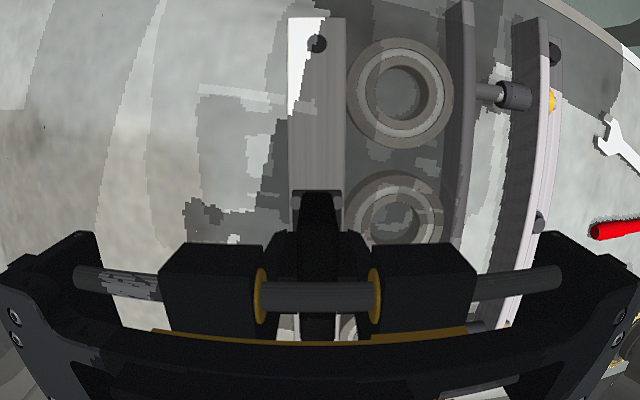

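```bash
python3 - <<'E'
from h import *
for dy in(.15,-.15,0):
    ctrl.servo_line(W(.531,.0094,.059),att(TH+np.radians(dy)),feed=.01); print(dy,np.round(avg(10),3))
E
```

```text
0.15 [-1.2465e+01 -6.0000e-02 -4.8670e+00 -9.2000e-02  8.0000e-03  2.1183e+01]
-0.15 [-1.2167e+01 -5.5000e-02 -5.0680e+00  6.6000e-02  8.0000e-03  2.1600e+01]
0 [-1.2013e+01 -1.6700e-01 -5.0200e+00 -3.0000e-02  8.0000e-03  2.2017e+01]
```

```bash
python3 - <<'E'
from h import *
ctrl.servo_line(W(.531,.004,.059),feed=.006); print(np.round(avg(6),3))
ctrl.servo_line(W(.531,-.055,.059),feed=.04)
ctrl.wait(.3); print(np.round(avg(6),3))
cv2.imwrite("pics/w7.png",optics.snapshot("wrist")[:,:,::-1])
print(ctrl.servo_line(W(.531,-.055,.0545),feed=.01,stop_force=4)); print(rd())
E
```

```text
[ 9.0000e-02 -2.4000e-02 -3.8530e+00 -0.0000e+00  4.0000e-03  2.3167e+01]
[ 2.2300e-01 -1.8700e-01 -3.9110e+00 -3.0000e-03 -5.5000e-02  2.5192e+01]
True
(25.6167, np.float64(0.531), np.float64(-0.0551), np.float64(0.0559), 'Fn', np.float64(-0.13), 'Fs', np.float64(-0.72), 'Fz', np.float64(5.46), 'Tz', np.float64(0.001))
```

View pics/w7.png

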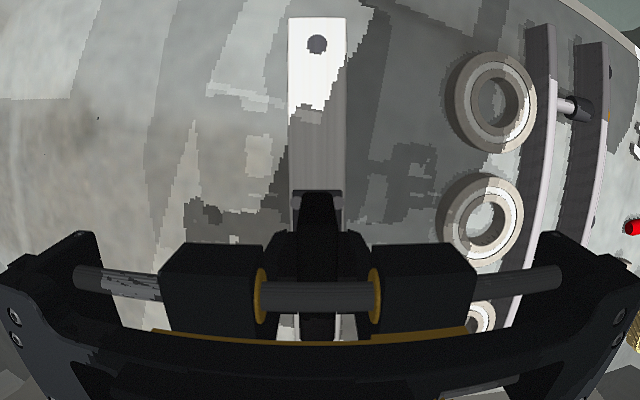

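Bearings stay at the plate (col ~540–520), the bar is well clear and bench contact is felt at z 0.056. I release, rise and look again.

```bash
python3 - <<'E'
from h import *
ctrl.servo_line(W(.531,-.055,.0562),feed=.01)
gripper_to(0.05); ctrl.wait(.2); print(rd())
ctrl.servo_line(W(.531,-.055,.12),feed=.08)
ctrl.servo_line(W(.531,-.02,.30),feed=.2)
ctrl.wait(.3)
i=optics.camera_info("wrist"); np.save("w8.npy",i,allow_pickle=True)
im=optics.snapshot("wrist")[:,:,::-1]; cv2.imwrite("pics/w8.png",im)
cv2.imwrite("pics/w8z.png",cv2.resize(im[60:270,280:460],None,fx=2.8,fy=2.8,interpolation=cv2.INTER_NEAREST))
print(rd())
E
```

```text
(26.75, np.float64(0.531), np.float64(-0.055), np.float64(0.0562), 'Fn', np.float64(0.65), 'Fs', np.float64(-0.1), 'Fz', np.float64(-0.28), 'Tz', np.float64(0.035))
(29.1167, np.float64(0.531), np.float64(-0.02), np.float64(0.2997), 'Fn', np.float64(0.53), 'Fs', np.float64(0.07), 'Fz', np.float64(-0.08), 'Tz', np.float64(-0.03))
```

View pics/w8.png

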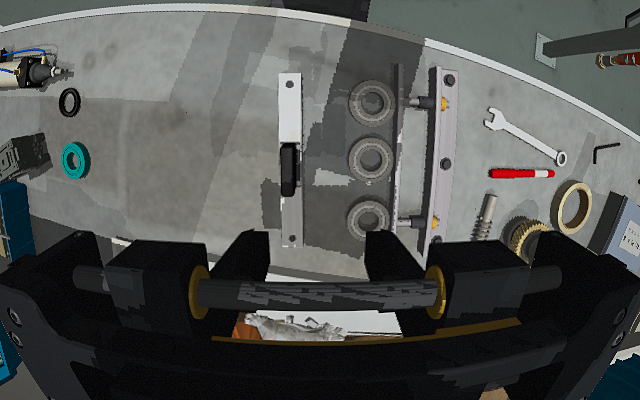

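View pics/w8z.png

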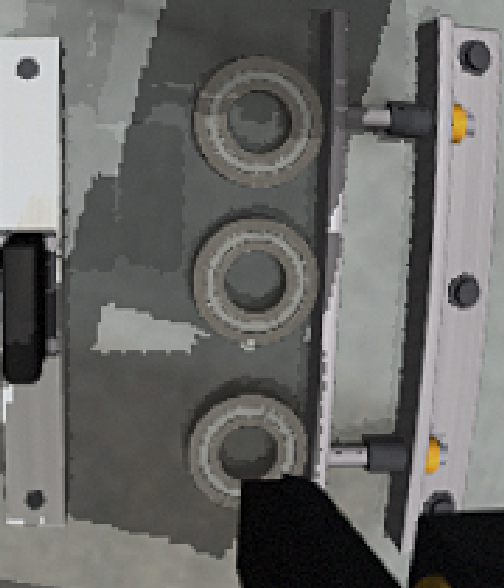

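```bash
python3 - <<'E'
from h import *
i=np.load("w8.npy",allow_pickle=True).item()
im=cv2.imread("pics/w8.png"); V=cv2.cvtColor(im,cv2.COLOR_BGR2GRAY)
for a,b in((258,121),(255,280),(248.5,450)):
    p=px2w("wrist",280+a/2.8-.3,60+b/2.8-.3,.016,i); print("b",(p[:2]@D).round(4),(p[:2]@N).round(4))
for a,b in((333,20),(328,130),(323,240),(316,400)):
    p=px2w("wrist",280+a/2.8-.3,60+b/2.8-.3,.028,i); print("plate",(p[:2]@D).round(4),(p[:2]@N).round(4))
for a,b in((28,68),(36,499)):
    p=px2w("wrist",280+a/2.8-.3,60+b/2.8-.3,.02,i); print("bar",(p[:2]@D).round(4),(p[:2]@N).round(4))
E
```

```text
b 0.4497 0.0516
b 0.5252 0.052
b 0.6112 0.0526
plate 0.4014 0.0841
plate 0.4528 0.0822
plate 0.5039 0.0815
plate 0.5814 0.0825
bar 0.4262 -0.0545
bar 0.6359 -0.0541
```

```bash
python3 - <<'E'
from h import *
print(job_done(),telemetry.state()["clock"])
E
```

```text
the job is handed in; nothing more can be done
the job is handed in; nothing more can be done
```

I swept the three bearings against the stop plate in one row, pressed them home, set the straightedge down clear of them and handed the job in. The clock read about 29 s at the last check; the limit is 67 s.

- **Grasp:** I took the straightedge by its grip, lifted it 25 mm, and carried it about 3 mm above the bench. In the wrist picture it lay parallel to the plate to about 0.04°.
- **Press:** Sliding the bearings took about 2 N, and the wrist force at full press was about 12 N, so about 10 N beyond sliding. The highest averaged reading was 12.5 N. Turning the bar 0.15° each way shifted the moment evenly, so both end bearings were loaded; that the middle one was too follows from their equal size.
- **Set-down:** I drew the bar straight back and felt the bench before releasing. In the last picture the bearing centres are 30 to 31 mm from the plate face (their radius is 31 mm), within about 1 mm measuring error. The bar lies flat with its near face about 6 cm clear of the row.
- **Not measured:** The small contact force left between each bearing and the plate can't be sensed with the arm away. It rests on those pictures and on the plate's spring. I did not measure the bystanders' positions again, but those visible in the last picture looked undisturbed, and the turquoise ring was left alone.

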